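# Find the spindle's flat and hold the centrifuge drive collar on it

### The job

The bench centrifuge stands open for service: take its bare upright spindle between the fingers and turn it until they are closed squarely on its set-screw flat and the flat faces the control-panel side. Then pick up the aluminium drive collar, keep it pins-up and ease it down over the spindle with its set screw pointing squarely at the flat, level with the middle of the flat, and finish holding it there without letting go, flat and screw still towards the panel, so that I can tighten the screw. Leave the vial, the rotor, the tube rack and the hex key alone.

Things in the scene. Friction and masses are not known exactly. Their poses are not given: they have to be found in the camera images.
- centrifuge: Opened bench centrifuge, fixed: white chassis 52 mm high with a sloping control panel (black knobs, red switch, 62 mm high) along one edge; on it a green motor 84 mm across, with a dark bearing boss on top that ends at 130 mm. Origin: on the bench right below the spindle's axis. x points level out through the panel edge (chassis reaches 178 mm that way, 120 mm back, 115 mm to each side), z up.
- spindle (a joint): Turn of the spindle about its upright axis, counter-clockwise from above positive; at 0 or +-6.283 the flat faces the panel along the centrifuge's x axis, at 3.142 away from it. Starts anywhere from 0.8 to 5.48, has no stops, turns against a light drag (0.04 N m) and stays where left. Between the fingers it is 13 mm across the flat, 16 mm elsewhere; pads nearly square to the flat pull it square.
- spindle_tip (a point): Middle of the spindle's upper end. The spindle is a dark upright steel shaft, 16 mm in diameter, on the centrifuge's axis, from the bearing boss (130 mm above the bench) to this end at 186 mm; its last 3 mm taper to 12 mm. From 142 mm up one side is ground flat.
- spindle_flat: The flat of the spindle, bright white-looking steel, 12 mm wide and 40 mm tall (142 to 182 mm above the bench). Origin: middle of the flat's face, 5 mm from the spindle's axis and 162 mm above the bench. Its x axis points straight out from the flat, z is up; it turns with the spindle.
- collar: Drive collar, loose, lying pins up: aluminium ring 38 mm in outer diameter, 22 mm tall, 18 mm bore right through (1 mm play all round on the spindle), about 90 g; on its upper face two brass pins, 6 mm tall, 14 mm either side of the axis along y. Origin: centre of its underside on the bore's axis. z up through the pins; x points along the set screw, out of the side.
- collar_screw (a point): Outer end of the collar's dark set screw (8 mm thick), 25.5 mm from the bore's axis along the collar's x axis and 11 mm above its underside; the screw sticks 6.5 mm out of the barrel, and a red line on the collar's upper face marks its side. The screw is backed out and leaves the bore free.
- vial: Closed vial with a green cap, 28 mm in diameter, 48 mm high, loose; to be left alone. Origin: centre of its underside.
- rotor: The centrifuge's aluminium rotor with six blue tube holes, 130 mm in diameter, 48 mm high, loose; to be left alone. Origin: centre of its underside.
- tube_rack: Blue rack 80 x 160 mm with purple-capped blood tubes, 98 mm high in all, loose; to be left alone. Origin: centre of its underside, long side along y.
- hex_key: T-handled hex key lying on the bench, 140 mm long with a red handle, 14 mm high; to be left alone. Origin: on the bench under its shank.

How it is judged:
On the way, in this order (a step that is already met when the one before it is completed fails the run):
1. the fingers are closed on the spindle's flat and the flat faces the control-panel side (within 0.25 rad) (contact force between the fingers and spindle_flat above 2 N and (value of joint spindle between -0.25 and 0.25 rad or value of joint spindle between 6.0332 and 6.5332 rad or value of joint spindle between -6.5332 and -6.0332 rad)), for 0.2 s.
2. the collar is lifted off the bench in the fingers (contact force between the fingers and collar above 1 N and height (world z) of collar above 0.03 m), for 0.2 s.
At the end, for the whole second after the job is handed in: Collar on the spindle (axes within 3 mm), upright within 0.12 rad, its screw end within 6.5 mm sideways and 7 mm in height of the flat's middle and on its side; the flat faces the panel within 0.3 rad; the fingers grip the collar (over 2 N), which is still and rests on nothing else (y of collar_screw in the frame of spindle_flat between -0.0065 and 0.0065 m and x of collar_screw in the frame of spindle_flat above 0.01 m and z of collar_screw in the frame of spindle_flat between -0.007 and 0.007 m and horizontal distance between collar and centrifuge below 0.003 m and angle between collar's own z axis and vertical below 0.12 rad and (value of joint spindle between -0.3 and 0.3 rad or value of joint spindle between 5.9832 and 6.5832 rad or value of joint spindle between -6.5832 and -5.9832 rad) and contact force between the fingers and collar above 2 N and linear speed of collar below 0.02 m/s); the arm keeps its last pose, push and grip.
It fails at once if the vial, the rotor, the tube rack or the hex key was moved more than 25 mm (distance of any of vial, rotor, tube_rack, hex_key from where it was at the start of the episode above 0.025 m).
It fails at once if the collar was forced against the centrifuge with more than 40 N instead of eased down (contact force between collar and centrifuge above 40 N).
It also fails if it takes over 61 s, if anything falls off the work surface, if the arm or the gripper's body presses on something with over 40 N, if the wrist force passes 120 N, or if a joint passes its speed limit or range.

### The arm

A 6-joint arm with a two-finger parallel gripper is mounted at the origin on the work surface. World frame = base frame: x ahead of the robot, y to its left, z up, the work surface at z = 0. Lengths are in m, angles in rad, forces in N, time in s.
With the tool pointing down it reaches from about 0.225 to 0.875 m from the base axis. Payload 3.4 kg.
Tool frame: the origin (TCP) lies at the very end of the fingers, on their centre line; the grasp point (between the pads) lies behind it (manip.tcp_to_grasp is the z of the grasp point in the tool frame, in m); z points along the fingers, y is the direction in which the jaws open and shut (so a half turn about z gives the same grasp; the last joint's range is limited). The gripper opens to 85 mm and grips with 20 to 120 N. Pads are 22 mm wide; open, the fingers measure 114 mm over their backs; the gripper's body (76 mm by 85 mm) begins 54 mm behind the grasp point. The pads swing forward as they close: fully open they stand 13 mm farther back than shut.
Start: joints at [0.991, 0.276, 1.505, -0, 1.361, -0.121], TCP at [0.255, 0.516, 0.231] pointing down, gripper open.
Joint ranges: [-2.89, 2.89], [-0.75, 2.08], [0.22, 2.7], [-1.18, 4.32], [0.11, 2.71], [-2.7, 2.7]. Speed limits (rad/s): [2.57, 2.57, 3.14, 3.14, 3.14, 3.14].

### API

Orientations are given as a unit quaternion [w, x, y, z].
In Python, from rig import manip, eyes gives the robot as it stands.
- The arm moves only by the tool servo_tool, never from a script. Its argument "increments" is a list of rows, each an object with "slide": the shift along the tool's x, y, z in m, a list of three; "spin": the turn about the tool's z in degrees. A call has 1 to 8 rows; each row shifts and turns the commanded pose from where the row before left it, along the tool's axes as they then stand; what a row does not reach is not made up. A row lasts 1/10 s, in which the tool goes at most 50 mm and 8.59 degrees, less where a joint would pass 70% of its speed; a pose out of reach is approached as far as the arm can. A call is refused whole if a number of a shift passes 0.05 or a number of a turn 8.59, either way. A call with a gripper value outside its range is refused whole. "hand" is the opening, from 0 (shut) to 1 (fully open), set as the call begins (left out, the last holds). The fingers move at their own pace and stop on an object; "newtons" is the grip in N (left out, the last holds). Time passes only in rows, so rows that do not move let the fingers close. It gives the time, the measured TCP pose, the force and the opening at its end, in the units of the state.
- manip.get_state(): the state, without advancing time (a new reading comes with each control period).
- eyes.get_image(name): name is "scene" or "top" or "wrist"; returns the picture (384x512x3 uint8, blue, green, red); there is no depth.
- eyes.calibration(name): a dict with "fx", "fy", "cx", "cy" (pixels), "rvec" (rotation vector, rad) and "tvec" (3), from world to camera coordinates, as OpenCV has them; the wrist camera has in their place "hand_eye" (4x4, takes a point from camera to tool coordinates, whose origin is the TCP and whose axes are the flange's). Camera axes: x right, y down, z forward; pixel columns grow to the right and rows downward; lengths in m; the calibration is good to about 2 mm. A picture is of the moment at which its call begins: read the wrist's pose just before it. calibration takes no time and is no camera call.
- manip.sign_off(): hands the job in, once; it reports no verdict.
The state is a dict: "clock": time; "qpos": joint angles; "qd": joint speeds; "effort": joint torques, N m; "position": TCP position; "ee_rot": TCP orientation; "contact_force": force on the tool from outside, world axes, zero at the start; "moment": the same for the moment, N m; "width": finger opening in m.
Only numpy, scipy, OpenCV 4.12 (cv2) and the standard library are available. Lean on these libraries where they do the work, as an engineer would, in place of code of your own. Each camera call takes 0.05 s, during which the arm holds its last target.

## Working session

There is one attempt and no reset: what is moved stays moved. The work goes in short steps, Python scripts to look and compute and a tool call to move; the robot and the scene stay as the last step left them, time stands still between calls to the robot, and variables do not carry over. Pictures are saved under pics/ and viewed, and the job is handed in when it is done.

Besides the shell and the picture viewer there is one more tool, called after ">>>" by a JSON object that holds its "method" and its "body", one argument or row to a line. servo_tool: Moves the arm, as the interface text tells. Its arguments: {"type":"object","properties":{"increments":{"type":"array","items":{"type":"object","properties":{"slide":{"type":"array","items":{"type":"number"}},"spin":{"type":"number"}}}},"hand":{"type":"number"},"newtons":{"type":"number"}},"required":["increments"]}

```bash
mkdir -p pics; ls; python3 - <<'E'
from rig import manip, eyes
import cv2
s=manip.get_state(); print(s); print(manip.tcp_to_grasp)
for n in ("scene","top","wrist"):
    cv2.imwrite(f"pics/{n}0.png",eyes.get_image(n)); print(n,eyes.calibration(n))
E
```

```text
pics
{'clock': 0.0, 'qpos': array([ 9.90993347e-01,  2.76586697e-01,  1.50611947e+00,  1.58349677e-05,
        1.36069620e+00, -1.21016884e-01]), 'qd': array([ 0.00108593,  0.00088427,  0.00012169, -0.00024375,  0.00195192,
       -0.00156812]), 'effort': array([ 7.19039817e-04, -4.16778409e+01, -2.45808613e+01, -3.00630313e-05,
        1.10963755e-02,  1.80917297e-06]), 'position': array([0.25436572, 0.51509689, 0.23044989]), 'ee_rot': array([-3.17892210e-04,  2.27388034e-01,  9.73803811e-01, -8.47210022e-04]), 'contact_force': array([-0.35489988, -0.15155797,  0.08258488]), 'moment': array([-0.00712063,  0.02014244, -0.00380188]), 'width': 0.08548984486511585}
-0.0187
scene {'fx': 405.21305735095876, 'fy': 405.21305735095876, 'cx': 257.38388610818083, 'cy': 192.64983063481236, 'rvec': array([ 1.55675503,  2.07750984, -0.80159821]), 'tvec': array([ 0.32161003, -0.30410555,  1.40851957])}
top {'fx': 388.6918742010667, 'fy': 388.6918742010667, 'cx': 256.3924658040665, 'cy': 198.6867300066105, 'rvec': array([ 2.13242736, -2.15701987,  0.18596663]), 'tvec': array([-0.14656271,  0.59906218,  0.92859867])}
wrist {'fx': 309.7755642274404, 'fy': 309.7755642274404, 'cx': 254.05521639974666, 'cy': 193.57534782444813, 'hand_eye': array([[ 9.08986362e-04, -9.62590924e-01, -2.70957352e-01,
         6.87055298e-02],
       [ 9.99999551e-01,  9.47353832e-04, -1.08070362e-05,
        -1.71318001e-04],
       [ 2.67095241e-04, -2.70957221e-01,  9.62591353e-01,
        -1.41741416e-01],
       [ 0.00000000e+00,  0.00000000e+00,  0.00000000e+00,
         1.00000000e+00]])}
```

View pics/scene0.png

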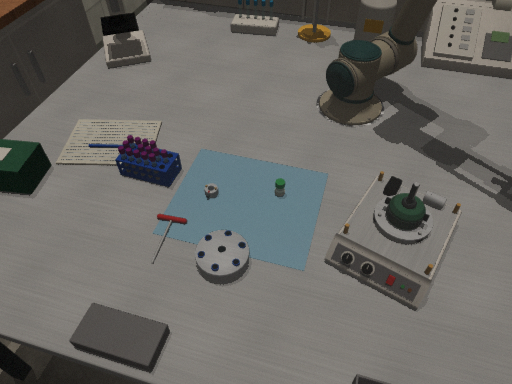

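View pics/top0.png

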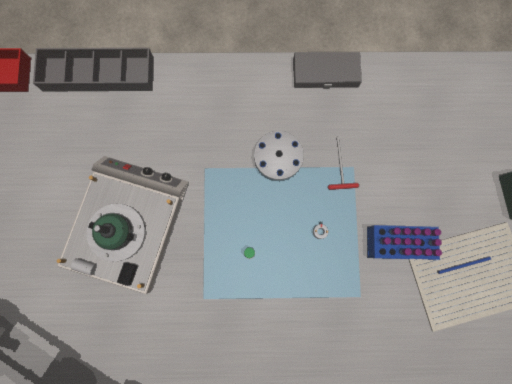

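View pics/wrist0.png

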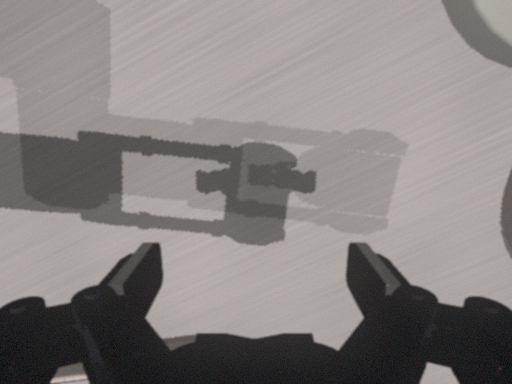

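The scene view shows the centrifuge at right (spindle ~(414,185)), the collar ~(211,190), the vial ~(280,187) and the rotor ~(222,255). The top view has the spindle ~(105,230) and the collar ~(321,231). I'll zoom in next.

```bash
cat > h.py <<'E'
import numpy as np, cv2
from rig import manip, eyes
from scipy.spatial.transform import Rotation as R
def cam(name,st=None):
    c=eyes.calibration(name); K=np.array([[c['fx'],0,c['cx']],[0,c['fy'],c['cy']],[0,0,1]])
    if name=='wrist':
        w,x,y,z=st['ee_rot']; T=np.eye(4);T[:3,:3]=R.from_quat([x,y,z,w]).as_matrix();T[:3,3]=st['position']
        M=np.linalg.inv(T@c['hand_eye']); return K,M[:3,:3],M[:3,3]
    return K,R.from_rotvec(c['rvec']).as_matrix(),np.array(c['tvec'])
def ray(C,uv):
    K,Rm,t=C; d=Rm.T@np.linalg.inv(K)@np.array([uv[0],uv[1],1.]); return -Rm.T@t, d/np.linalg.norm(d)
def onz(C,uv,z):
    o,d=ray(C,uv); return o+d*(z-o[2])/d[2]
def proj(C,p):
    K,Rm,t=C; q=K@(Rm@np.array(p,float)+t); return q[:2]/q[2]
def tri(Cs,uvs):
    A=np.zeros((3,3));b=np.zeros(3)
    for C,uv in zip(Cs,uvs):
        o,d=ray(C,uv);P=np.eye(3)-np.outer(d,d);A+=P;b+=P@o
    p=np.linalg.solve(A,b); return p,[np.linalg.norm((np.eye(3)-np.outer(ray(C,u)[1],ray(C,u)[1]))@(p-ray(C,u)[0])) for C,u in zip(Cs,uvs)]
def crop(im,x0,y0,w,h,s,fn): cv2.imwrite(fn,cv2.resize(im[y0:y0+h,x0:x0+w],None,fx=s,fy=s,interpolation=cv2.INTER_CUBIC))
E
python3 - <<'E'
from h import *
t=cv2.imread('pics/top0.png');s=cv2.imread('pics/scene0.png')
crop(t,55,150,140,145,4,'pics/t_c.png');crop(s,320,165,150,140,4,'pics/s_c.png')
a=cv2.resize(t[210:255,300:345],None,fx=8,fy=8,interpolation=2);b=cv2.resize(s[168:213,190:235],None,fx=8,fy=8,interpolation=2)
cv2.imwrite('pics/col.png',np.hstack([a,b]))
T=cam('top');S=cam('scene')
print(onz(T,(105,230),.186),onz(S,(414,185),.186),onz(T,(321,231),.02),onz(S,(211,190),.02),onz(T,(249,253),.05),onz(T,(279,156),.05),onz(T,(256,192),0), onz(T,(256,92),0))
E
```

```text
[0.51147038 0.17022199 0.186     ] [0.52149872 0.18382209 0.186     ] [ 0.51643183 -0.31825409  0.02      ] [ 0.52373009 -0.31403514  0.02      ] [ 0.46226504 -0.13356318  0.05      ] [ 0.70714084 -0.2126253   0.05      ] [ 0.62311843 -0.15333122  0.        ] [ 0.90375737 -0.15679232  0.        ]
```

View pics/t_c.png

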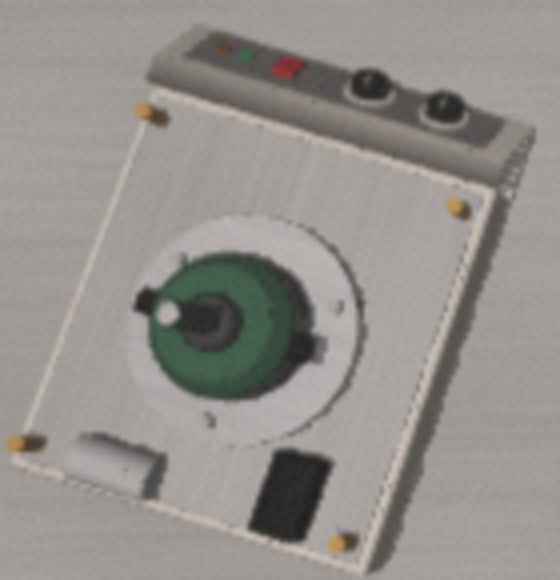

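View pics/s_c.png

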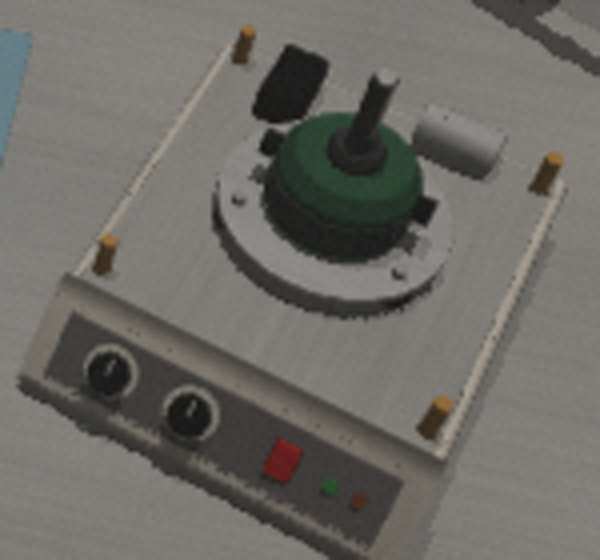

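View pics/col.png

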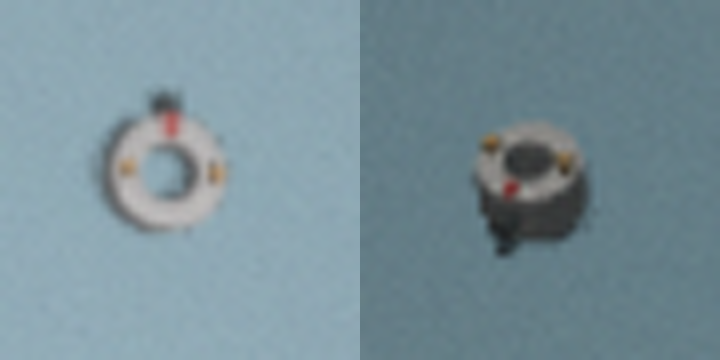

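```bash
python3 - <<'E'
from h import *
T=cam('top');S=cam('scene')
tc=lambda x,y:(x/4+55-.375,y/4+150-.375); sc=lambda x,y:(x/4+320-.375,y/4+165-.375)
P={'tip':((167,314),(386,76)),'postA':((147,110),(440,400)),'postB':((456,205),(108,240)),'postC':((340,542),(246,33)),'postD':((17,443),(555,160)),
'knob1':((372,80),(192,408)),'knob2':((444,103),(112,366)),'switch':((288,67),(283,461))}
r={}
for k,(a,b) in P.items():
    r[k],e=tri([T,S],[tc(*a),sc(*b)]);print(k,r[k].round(4),np.round(e,4))
for a,b in (('postB','postA'),('postC','postD'),('knob2','knob1'),('knob2','switch')):
    d=r[b]-r[a]; print(a,b,'yaw of y',np.degrees(np.arctan2(d[1],d[0])), 'x yaw',np.degrees(np.arctan2(d[1],d[0]))-90)
for a,b in (('postD','postA'),('postC','postB')):
    d=r[b]-r[a]; print('x yaw',np.degrees(np.arctan2(d[1],d[0])))
tt=lambda x,y:(x/8+300-.44,y/8+210-.44); ss=lambda x,y:((x-360)/8+190-.44,y/8+168-.44)
for k,a,b in (('top',(168,171),(529,160)),('pin+', (128,167),(491,143)),('pin-',(216,173),(565,160)),('red',(172,124),(512,187)),('screw',(166,98),(503,247))):
    print(k,*tri([T,S],[tt(*a),ss(*b)]))
print(onz(T,tc(167,314),.186),onz(S,sc(386,76),.186))
E
```

```text
tip [0.5157 0.1884 0.1859] [0.0002 0.0002]
postA [0.6493 0.2489 0.0822] [0.0005 0.0005]
postB [0.589  0.0599 0.081 ] [0.0003 0.0003]
postC [0.3902 0.1232 0.0796] [0.0002 0.0002]
postD [0.4499 0.3153 0.0798] [0.0006 0.0006]
knob1 [0.6734 0.1219 0.054 ] [0.0018 0.0018]
knob2 [0.6581 0.0754 0.0544] [0.0011 0.0011]
switch [0.6854 0.1773 0.0423] [0.0003 0.0003]
postB postA yaw of y 72.29176470015234 x yaw -17.708235299847658
postC postD yaw of y 72.75851826045124 x yaw -17.24148173954876
knob2 knob1 yaw of y 71.77020225478859 x yaw -18.229797745211414
knob2 switch yaw of y 74.9831576475201 x yaw -15.016842352479898
x yaw -18.407055626883526
x yaw -17.667084705036984
top [ 0.51658788 -0.31719068  0.02148234] [np.float64(0.0003303976839160493), np.float64(0.0003303976839160191)]
pin+ [ 0.52084602 -0.3147951   0.03314024] [np.float64(0.01298172453609968), np.float64(0.012981724536099633)]
pin- [ 0.51272921 -0.31952523  0.0201987 ] [np.float64(0.013022361597947778), np.float64(0.01302236159794774)]
red [ 0.53133627 -0.31824088  0.02299359] [np.float64(0.00022223972022786538), np.float64(0.00022223972022776775)]
screw [ 0.54164223 -0.32005146  0.0024401 ] [np.float64(0.0005034091009032747), np.float64(0.0005034091009032873)]
[0.51565564 0.18860843 0.186     ] [0.51587826 0.18820426 0.186     ]
```

>>> {"method": "servo_tool", "body": {
  "increments": [
    {"slide":[-0.034,-0.018,-0.001]},
    {"slide":[-0.034,-0.018,-0.001]},
    {"slide":[-0.034,-0.018,-0.001]},
    {"slide":[-0.034,-0.018,-0.001]},
    {"slide":[-0.034,-0.018,-0.001]},
    {"slide":[-0.034,-0.018,-0.001]},
    {"slide":[-0.034,-0.018,-0.001]},
    {"slide":[-0.034,-0.018,-0.001]}
  ]
}}

```text
$.increments[0]: bad value
```

>>> {"method": "servo_tool", "body": {
  "increments": [
    {"slide":[-0.034,-0.016,-0.001]},
    {"slide":[-0.034,-0.016,-0.001]},
    {"slide":[0,0,0]},
    {"slide":[0,0,0]}
  ]
}}

```text
$.increments[0]: bad value
```

```bash
python3 - <<'E'
from h import *
s=manip.get_state();print(s['clock'],s['position'],s['ee_rot'],s['qpos'])
im=eyes.get_image('wrist');cv2.imwrite('pics/w1.png',im)
C=cam('wrist',s)
for z in (.13,.142,.182,.186):print(proj(C,(.5157,.1885,z)))
E
```

```text
0.15 [0.25444935 0.51519123 0.23063238] [-2.36693276e-04  2.27384660e-01  9.73804767e-01 -6.61127973e-04] [ 9.90977165e-01  2.76449735e-01  1.50585748e+00 -9.52270073e-06
  1.36068985e+00 -1.21034764e-01]
[ 99.29552377 512.27437833]
[ 94.06893961 525.93339685]
[ 73.78506465 578.94274584]
[ 71.47112525 584.98993463]
```

View pics/w1.png

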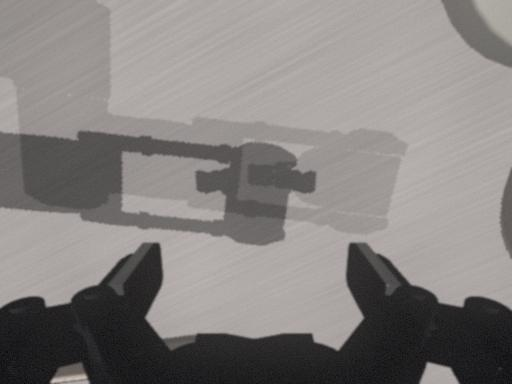

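The call was refused and the view hasn't changed; spin is probably required.

>>> {"method": "servo_tool", "body": {
  "increments": [
    {"slide":[-0.034,-0.018,-0.001],"spin":0},
    {"slide":[-0.034,-0.018,-0.001],"spin":0},
    {"slide":[-0.034,-0.018,-0.001],"spin":0},
    {"slide":[-0.034,-0.018,-0.001],"spin":0},
    {"slide":[-0.034,-0.018,-0.001],"spin":0},
    {"slide":[-0.034,-0.018,-0.001],"spin":0},
    {"slide":[-0.034,-0.018,-0.001],"spin":0},
    {"slide":[-0.034,-0.018,-0.001],"spin":0}
  ]
}}

```text
clock: 1.0
position: [0.4354, 0.2646, 0.2393]
ee_rot: [-0.0, 0.227, 0.974, 0.0]
contact_force: [-0.1, 0.9, 0.1]
width: 0.0851
```

>>> {"method": "servo_tool", "body": {
  "increments": [
    {"slide":[-0.034,-0.016,-0.001],"spin":0},
    {"slide":[-0.034,-0.016,-0.001],"spin":0},
    {"slide":[0,0,0],"spin":0},
    {"slide":[0,0,0],"spin":0}
  ]
}}

```text
clock: 1.4
position: [0.4816, 0.2067, 0.241]
ee_rot: [-0.001, 0.228, 0.974, 0.0]
contact_force: [-0.6, -0.6, 0.0]
width: 0.0857
```

```bash
python3 - <<'E'
from h import *
s=manip.get_state();print(s['clock'],s['position'],s['ee_rot'],s['qpos'])
im=eyes.get_image('wrist');cv2.imwrite('pics/w1.png',im)
C=cam('wrist',s)
for z in (.13,.142,.182,.186):print(proj(C,(.5157,.1885,z)))
E
```

```text
1.4 [0.48160332 0.2066924  0.24096001] [-6.08448870e-04  2.28385228e-01  9.73570650e-01  7.65045663e-05] [ 2.72085005e-01  1.94031062e-01  1.59270374e+00  7.37140986e-04
  1.35585068e+00 -8.38031315e-01]
[252.94606163 233.3777619 ]
[252.89127714 238.9872869 ]
[252.66751996 261.8983625 ]
[252.64080343 264.63393627]
```

View pics/w1.png

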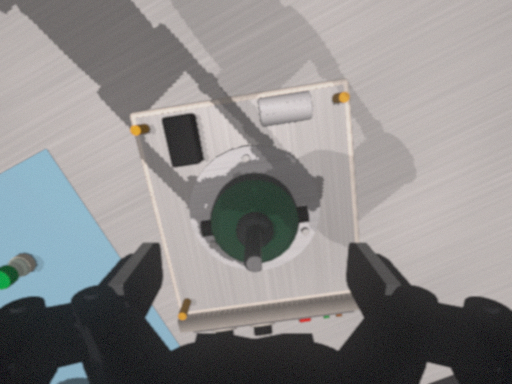

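The wrist view shows the spindle at (253,240), in the arm's shadow. I'll stretch the contrast.

```bash
python3 - <<'E'
from h import *
im=cv2.imread('pics/w1.png')
c=im[200:290,205:300].astype(float); c=np.clip(c*2.2,0,255).astype(np.uint8)
t=cv2.imread('pics/top0.png')[210:250,85:125];t=np.clip(t*1.8,0,255).astype(np.uint8)
crop(c,0,0,95,90,6,'pics/w1c.png');crop(t,0,0,40,40,10,'pics/t2.png')
E
```

```text
(no output)
```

View pics/w1c.png

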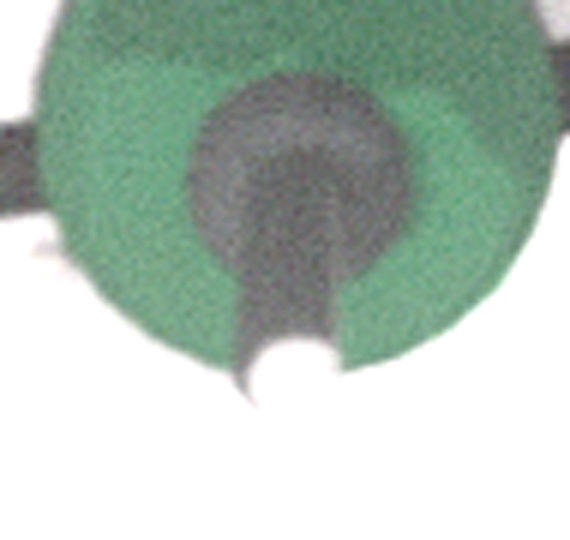

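View pics/t2.png

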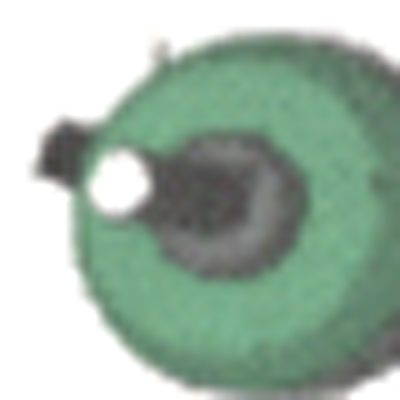

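```bash
python3 - <<'E'
from h import *
im=cv2.imread('pics/scene0.png')
for n in('top','scene'):
    K,Rm,t=cam(n);o=-Rm.T@t;d=o-np.array([.5157,.1885,.16]);print(n,o,np.degrees(np.arctan2(d[1],d[0])))
c=np.clip(im[178:210,398:430].astype(float)*1.8,0,255).astype(np.uint8)
crop(c,0,0,32,32,14,'pics/s2.png')
E
```

```text
top [ 0.44246438 -0.13908192  1.01367308] -102.60206377487314
scene [1.20766634 0.02915534 0.84884189] -12.967894065031828
```

View pics/s2.png

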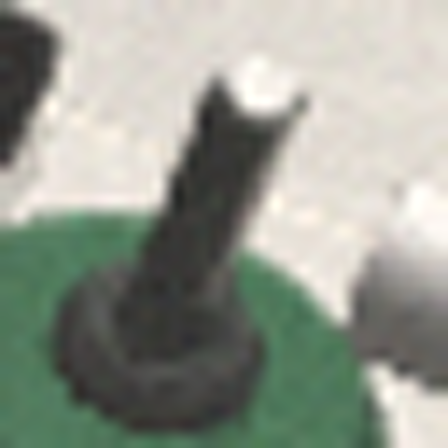

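The scene zoom shows a bright strip along the right edge of the spindle, so the flat faces roughly world yaw 60°. I'll look from that side.

>>> {"method": "servo_tool", "body": {
  "increments": [
    {"slide":[-0.008,0.027,0],"spin":0},
    {"slide":[-0.008,0.027,0],"spin":8.5},
    {"slide":[0,0,0],"spin":8.5},
    {"slide":[0,0,0],"spin":8.5},
    {"slide":[0,0,0],"spin":8.5},
    {"slide":[0,0,0],"spin":8.5},
    {"slide":[0,0,0],"spin":8.5},
    {"slide":[0,0,0],"spin":8.5}
  ]
}}

```text
clock: 2.25
position: [0.5185, 0.2501, 0.2412]
ee_rot: [-0.0, 0.682, 0.731, -0.0]
contact_force: [0.2, -0.3, -0.4]
width: 0.0854
```

>>> {"method": "servo_tool", "body": {
  "increments": [
    {"slide":[0,0,0],"spin":8.5},
    {"slide":[0,0,0],"spin":0},
    {"slide":[0,0,0],"spin":0}
  ]
}}

```text
clock: 2.55
position: [0.519, 0.2495, 0.2413]
ee_rot: [-0.0, 0.731, 0.682, -0.0]
contact_force: [0.3, 0.1, -0.5]
width: 0.0855
```

```bash
python3 - <<'E'
from h import *
s=manip.get_state();print(s['clock'],s['position'],s['ee_rot'],s['qpos'])
im=eyes.get_image('wrist');cv2.imwrite('pics/w2.png',im)
C=cam('wrist',s)
K,Rm,t=C;print(-Rm.T@t)
for z in (.13,.142,.182,.186):print(proj(C,(.5157,.1885,z)))
u,v=proj(C,(.5157,.1885,.16)).astype(int)
cv2.imwrite('pics/w2c.png',cv2.resize(im[v-35:v+35,u-35:u+35],None,fx=8,fy=8,interpolation=cv2.INTER_CUBIC))
E
```

```text
2.55 [0.51896769 0.24948548 0.24130896] [-2.08256737e-04  7.31443120e-01  6.81902424e-01 -4.97865007e-05] [3.27083227e-01 2.71952627e-01 1.48562984e+00 3.44836827e-04
 1.38427206e+00 3.97094697e-01]
[0.52342818 0.31764758 0.38306515]
[255.25843358 255.99449108]
[255.3178232  262.45767775]
[255.55915199 288.7207397 ]
[255.58783447 291.8421643 ]
```

View pics/w2.png

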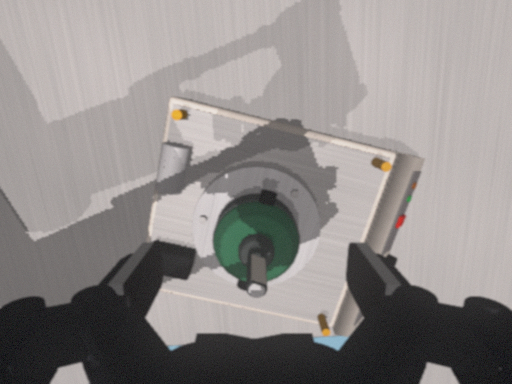

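View pics/w2c.png

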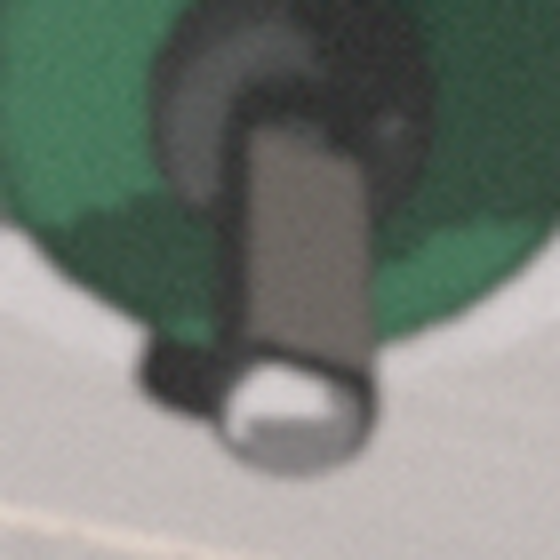

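The flat is in view, shifted to the right. In the crop its lower corners are ~(247,128) and (360,165), and its top edge runs from ~(245,345) to (370,378).

```bash
python3 - <<'E'
from h import *
s=manip.get_state();C=cam('wrist',s)
u,v=proj(C,(.5157,.1885,.16)).astype(int)
f=lambda x,y:(u-35+(x+.5)/8-.5,v-35+(y+.5)/8-.5)
def chord(a,b,z):
    p,q=onz(C,f(*a),z),onz(C,f(*b),z);d=p-q
    print(p,q,np.linalg.norm(d),'normal',np.degrees(np.arctan2(d[0],-d[1])),np.degrees(np.arctan2(-d[0],d[1])))
chord((247,128),(360,165),.142);chord((246,348),(370,378),.182)
print(onz(C,f(297,417),.186))
E
```

```text
[0.51229711 0.19695209 0.142     ] [0.52407717 0.19174818 0.142     ] 0.012878300000099072 normal -113.83369182855284 66.16630817144717
[0.51247596 0.1948834  0.182     ] [0.52361367 0.19097953 0.182     ] 0.011802059979081035 normal -109.3160224937227 70.6839775062773
[0.51678643 0.18997056 0.186     ]
```

>>> {"method": "servo_tool", "body": {
  "increments": [
    {"slide":[0,0,0],"spin":-8.5},
    {"slide":[0,0,0],"spin":-8.5},
    {"slide":[0,0,0],"spin":-8.5},
    {"slide":[0,0,0],"spin":-8.5},
    {"slide":[0,0,0],"spin":-8.5},
    {"slide":[0,0,0],"spin":-8.5},
    {"slide":[0,0,0],"spin":-8.5},
    {"slide":[0,0,0],"spin":-8.5}
  ]
}}

```text
clock: 3.4
position: [0.5196, 0.2488, 0.2413]
ee_rot: [-0.0, 0.223, 0.975, 0.0]
contact_force: [-0.7, 0.1, 0.2]
width: 0.0852
```

>>> {"method": "servo_tool", "body": {
  "increments": [
    {"slide":[0,0,0],"spin":-3},
    {"slide":[-0.0105,-0.029,0],"spin":0},
    {"slide":[-0.0105,-0.029,0],"spin":0},
    {"slide":[0,0,0],"spin":0},
    {"slide":[0,0,0],"spin":0}
  ]
}}

```text
clock: 3.9
position: [0.5161, 0.187, 0.2415]
ee_rot: [0.0, 0.202, 0.979, 0.001]
contact_force: [-0.0, 0.3, 0.3]
width: 0.0855
```

```bash
python3 - <<'E'
from h import *
s=manip.get_state();print(s['clock'],s['position'],s['ee_rot'],s['qpos'])
w,x,y,z=s['ee_rot'];M=R.from_quat([x,y,z,w]).as_matrix();print('tx yaw',np.degrees(np.arctan2(M[1,0],M[0,0])))
print(M.T@(np.array([.5154,.1876,.145])-s['position']))
im=eyes.get_image('wrist');cv2.imwrite('pics/w3.png',im)
E
```

```text
3.9 [0.51613862 0.18701757 0.24149554] [6.04419530e-05 2.01739642e-01 9.79439054e-01 5.02188940e-04] [ 2.20289370e-01  2.30690166e-01  1.54252163e+00  8.84153876e-04
  1.36785804e+00 -9.44417360e-01]
tx yaw 156.72258532023815
[0.00090054 0.00014585 0.09649581]
```

View pics/w3.png

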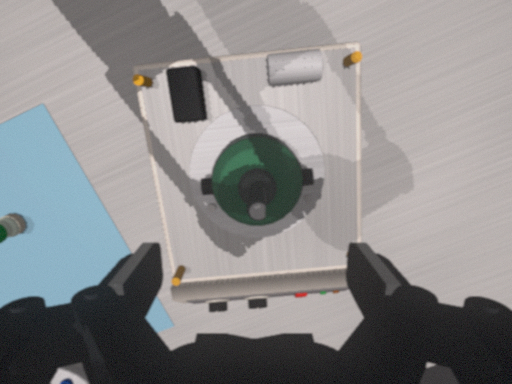

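The spindle tip, at (257,211), is centred between the jaws. Next: descend and close.

>>> {"method": "servo_tool", "body": {
  "increments": [
    {"slide":[0,0,0.032],"spin":0},
    {"slide":[0,0,0.032],"spin":0},
    {"slide":[0,0,0.032],"spin":0},
    {"slide":[0,0,0],"spin":0},
    {"slide":[0,0,0],"spin":0}
  ]
}}

```text
clock: 4.45
position: [0.5163, 0.1878, 0.1455]
ee_rot: [-0.0, 0.201, 0.98, 0.0]
contact_force: [0.7, 0.1, 1.2]
width: 0.0856
```

>>> {"method": "servo_tool", "body": {
  "increments": [
    {"slide":[0,0,0],"spin":0},
    {"slide":[0,0,0],"spin":0},
    {"slide":[0,0,0],"spin":0},
    {"slide":[0,0,0],"spin":0},
    {"slide":[0,0,0],"spin":0},
    {"slide":[0,0,0],"spin":0},
    {"slide":[0,0,0],"spin":0},
    {"slide":[0,0,0],"spin":0}
  ],
  "hand": 0,
  "newtons": 40
}}

```text
clock: 5.25
position: [0.5168, 0.1879, 0.1459]
ee_rot: [0.001, 0.202, 0.979, 0.001]
contact_force: [0.5, 4.7, 3.2]
width: 0.0122
```

Width is 12 mm, so it's gripped on the flat. Now turn it by +84.5°.

>>> {"method": "servo_tool", "body": {
  "increments": [
    {"slide":[0,0,0],"spin":8.4},
    {"slide":[0,0,0],"spin":8.4},
    {"slide":[0,0,0],"spin":8.4},
    {"slide":[0,0,0],"spin":8.4},
    {"slide":[0,0,0],"spin":8.4},
    {"slide":[0,0,0],"spin":8.4},
    {"slide":[0,0,0],"spin":8.4},
    {"slide":[0,0,0],"spin":8.4}
  ]
}}

```text
clock: 6.05
position: [0.515, 0.1885, 0.1459]
ee_rot: [-0.002, 0.712, 0.702, 0.0]
contact_force: [-3.7, 7.3, 7.2]
width: 0.0122
```

>>> {"method": "servo_tool", "body": {
  "increments": [
    {"slide":[0,0,0],"spin":8.4},
    {"slide":[0,0,0],"spin":8.4},
    {"slide":[0,0,0],"spin":0},
    {"slide":[0,0,0],"spin":0},
    {"slide":[0,0,0],"spin":0}
  ]
}}

```text
clock: 6.55
position: [0.5147, 0.189, 0.1459]
ee_rot: [-0.002, 0.805, 0.593, 0.0]
contact_force: [-3.5, 8.9, 6.3]
width: 0.0124
```

```bash
python3 - <<'E'
from h import *
s=manip.get_state();print(s['clock'],s['position'],s['qpos'],s['contact_force'],s['moment'],s['width'])
w,x,y,z=s['ee_rot'];M=R.from_quat([x,y,z,w]).as_matrix();print('ty yaw',np.degrees(np.arctan2(M[1,1],M[0,1])))
im=eyes.get_image('wrist');cv2.imwrite('pics/w4.png',im)
im=eyes.get_image('scene');crop(im,320,100,150,200,3,'pics/s4.png')
E
```

```text
6.55 [0.51472803 0.18897379 0.14593788] [0.22208873 0.29846077 1.69614241 0.0046764  1.14825241 0.52235689] [-3.51496129  8.85567096  6.28683452] [ 0.93836669  0.52588903 -0.03318349] 0.012381250721278741
ty yaw -17.31384641715767
```

View pics/w4.png

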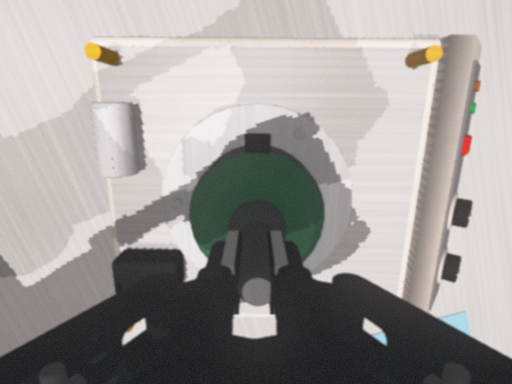

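View pics/s4.png

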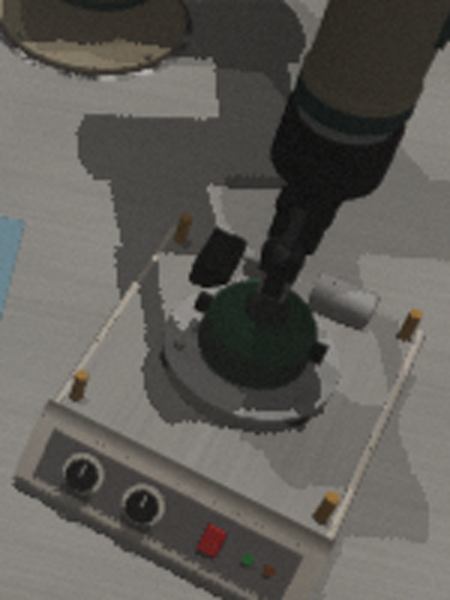

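The jaws are square to the chassis: its rear edge is level at row 40 and the panel edge is vertical. Now open, rise and travel to the collar.

>>> {"method": "servo_tool", "body": {
  "increments": [
    {"slide":[0,0,0],"spin":0},
    {"slide":[0,0,0],"spin":0},
    {"slide":[0,0,0],"spin":0},
    {"slide":[0,0,0],"spin":0},
    {"slide":[0,0,0],"spin":0},
    {"slide":[0,0,-0.035],"spin":0},
    {"slide":[0,0,-0.035],"spin":0},
    {"slide":[0,0,-0.035],"spin":0}
  ],
  "hand": 1
}}

```text
clock: 7.45
position: [0.516, 0.1867, 0.2512]
ee_rot: [-0.0, 0.805, 0.593, -0.0]
contact_force: [0.7, 0.2, -0.4]
width: 0.0852
```

>>> {"method": "servo_tool", "body": {
  "increments": [
    {"slide":[-0.04,0.0125,0],"spin":0},
    {"slide":[-0.04,0.0125,0],"spin":0},
    {"slide":[-0.04,0.0125,0],"spin":0},
    {"slide":[-0.04,0.0125,0],"spin":0},
    {"slide":[-0.04,0.0125,0],"spin":0},
    {"slide":[-0.04,0.0125,0],"spin":0},
    {"slide":[-0.04,0.0125,0],"spin":0},
    {"slide":[-0.04,0.0125,0],"spin":0}
  ]
}}

```text
clock: 8.25
position: [0.5162, -0.1502, 0.2503]
ee_rot: [0.0, 0.805, 0.593, 0.0]
contact_force: [0.6, 0.7, 0.7]
width: 0.0856
```

>>> {"method": "servo_tool", "body": {
  "increments": [
    {"slide":[-0.04,0.0125,0],"spin":0},
    {"slide":[-0.04,0.0125,0],"spin":0},
    {"slide":[-0.04,0.0125,0],"spin":0},
    {"slide":[-0.04,0.0125,0],"spin":0},
    {"slide":[0,0,0.02],"spin":8.5},
    {"slide":[0,0,0.02],"spin":8.5},
    {"slide":[0,0,0.02],"spin":8.5},
    {"slide":[0,0,0.02],"spin":8.5}
  ]
}}

```text
clock: 9.05
position: [0.5165, -0.3163, 0.1693]
ee_rot: [-0.0, 0.945, 0.328, -0.0]
contact_force: [0.3, -0.3, -0.3]
width: 0.0851
```

>>> {"method": "servo_tool", "body": {
  "increments": [
    {"slide":[0,0,0.02],"spin":8.5},
    {"slide":[0,0,0.02],"spin":8.5},
    {"slide":[0,0,0],"spin":8.5},
    {"slide":[0,0,0],"spin":8.5},
    {"slide":[0,0,0],"spin":8},
    {"slide":[0,0,0],"spin":0},
    {"slide":[0,0,0],"spin":0}
  ]
}}

```text
clock: 9.75
position: [0.5167, -0.3161, 0.1302]
ee_rot: [-0.0, 1.0, -0.027, -0.0]
contact_force: [0.7, 0.2, 0.0]
width: 0.0855
```

```bash
python3 - <<'E'
from h import *
s=manip.get_state();print(s['clock'],s['position'],s['qpos'])
im=eyes.get_image('wrist');cv2.imwrite('pics/w5.png',im)
w,x,y,z=s['ee_rot'];M=R.from_quat([x,y,z,w]).as_matrix();print('tx yaw',np.degrees(np.arctan2(M[1,0],M[0,0])))
C=cam('wrist',s);u,v=proj(C,(.5175,-.317,.022)).astype(int);print(u,v)
cv2.imwrite('pics/w5c.png',cv2.resize(im[v-50:v+50,u-50:u+50],None,fx=6,fy=6,interpolation=cv2.INTER_CUBIC))
im=eyes.get_image('top');crop(im,55,150,140,145,4,'pics/t5.png')
cv2.imwrite('pics/t5r.png',im)
im=eyes.get_image('scene');crop(im,370,150,100,100,6,'pics/s5.png')
E
```

```text
9.75 [ 0.51670635 -0.31605038  0.13018797] [-6.63766676e-01  3.91414961e-01  1.59197772e+00 -2.70292741e-05
  1.15836050e+00  9.61618137e-01]
tx yaw -3.127068704804643
254 190
```

View pics/w5c.png

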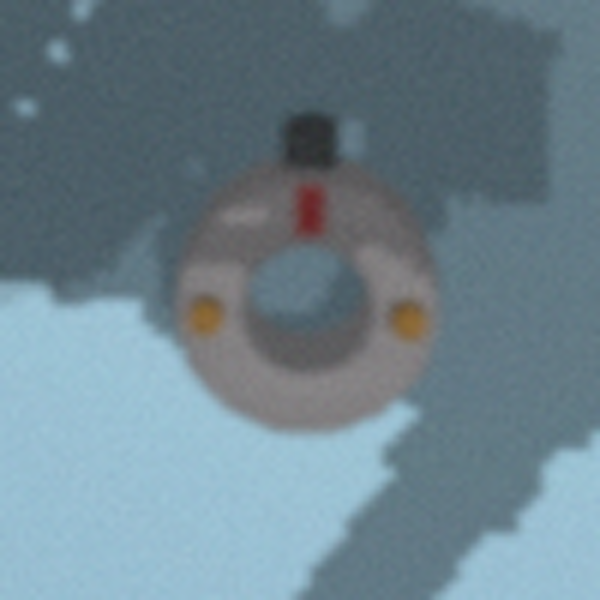

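View pics/s5.png

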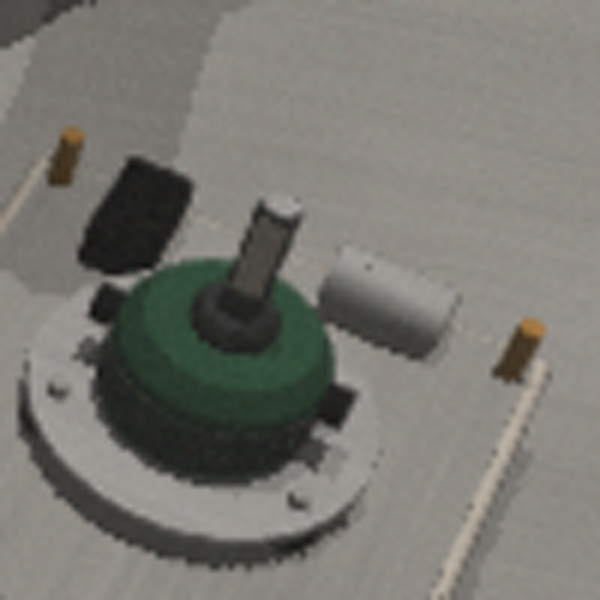

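View pics/w5.png

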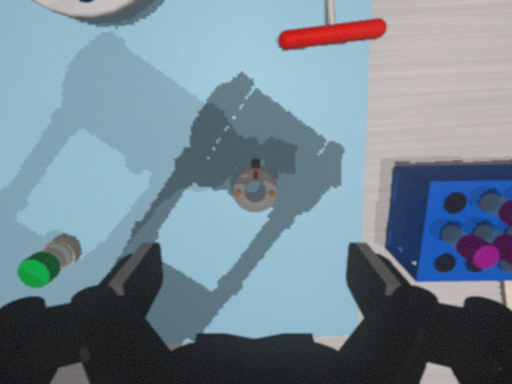

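The scene view shows the flat bright towards the panel side. The wrist crop has the pins at (206,315) and (408,320), the red mark at (311,210), and the screw on top.

```bash
python3 - <<'E'
from h import *
s=manip.get_state();C=cam('wrist',s);print(s['clock'])
u,v=254,190
f=lambda x,y:(u-50+(x+.5)/6-.5,v-50+(y+.5)/6-.5)
a=onz(C,f(206,315),.028);b=onz(C,f(408,320),.028);r=onz(C,f(311,210),.022);sc=onz(C,f(310,140),.013)
c=(a+b)/2;print(a,b,c,np.linalg.norm(a-b));d=a-b;print('x yaw from pins',np.degrees(np.arctan2(-d[0],d[1])))
t=onz(C,f(308,307),.022);print('ring',t)
for q in(r,sc):print(q,np.degrees(np.arctan2(*(q-c)[[1,0]])),np.degrees(np.arctan2(*(q-t)[[1,0]])))
w,x,y,z=s['ee_rot'];M=R.from_quat([x,y,z,w]).as_matrix()
print(M.T@(np.r_[c[:2],0.003]-s['position']))
E
```

```text
9.9
[ 0.51854921 -0.30313684  0.028     ] [ 0.51632748 -0.33056527  0.028     ] [ 0.51743835 -0.31685105  0.028     ] 0.027518260659844383
x yaw from pins -4.630908700682994
ring [ 0.51729411 -0.31699386  0.022     ]
[ 0.53104528 -0.31815289  0.022     ] -5.465125718540808 -4.817864607391177
[ 0.53917069 -0.31849333  0.013     ] -4.321525364459324 -3.921048207123763
[0.00073727 0.00082583 0.12727397]
```

>>> {"method": "servo_tool", "body": {
  "increments": [
    {"slide":[0.0007,0.0008,0],"spin":1.4},
    {"slide":[0,0,0.032],"spin":0},
    {"slide":[0,0,0.032],"spin":0},
    {"slide":[0,0,0.032],"spin":0},
    {"slide":[0,0,0.02],"spin":0},
    {"slide":[0,0,0.012],"spin":0},
    {"slide":[0,0,0],"spin":0},
    {"slide":[0,0,0],"spin":0}
  ]
}}

```text
clock: 10.7
position: [0.518, -0.3173, 0.0029]
ee_rot: [0.0, 0.999, -0.041, 0.001]
contact_force: [1.1, 0.5, 1.0]
width: 0.0852
```

>>> {"method": "servo_tool", "body": {
  "increments": [
    {"slide":[0,0,0],"spin":0},
    {"slide":[0,0,0],"spin":0},
    {"slide":[0,0,0],"spin":0},
    {"slide":[0,0,0],"spin":0},
    {"slide":[0,0,0],"spin":0},
    {"slide":[0,0,0],"spin":0},
    {"slide":[0,0,0],"spin":0},
    {"slide":[0,0,0],"spin":0}
  ],
  "hand": 0,
  "newtons": 50
}}

```text
clock: 11.5
position: [0.518, -0.3172, 0.0033]
ee_rot: [0.0, 0.999, -0.041, 0.001]
contact_force: [-0.5, -0.2, 5.7]
width: 0.0347
```

```bash
python3 - <<'E'
from h import *
s=manip.get_state();print(s['clock'],s['position'],s['contact_force'],s['width'])
im=eyes.get_image('wrist');cv2.imwrite('pics/w6.png',im)
E
```

```text
11.5 [ 0.51800884 -0.31719689  0.00328305] [-0.54261782 -0.23637203  5.74336747] 0.03468607847822361
```

View pics/w6.png

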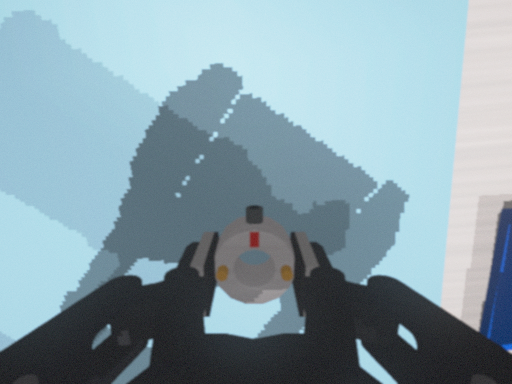

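The collar is between the pads with the screw at (254,213), pointing straight up in the image. I'll lift it.

>>> {"method": "servo_tool", "body": {
  "increments": [
    {"slide":[0,0,-0.01],"spin":0},
    {"slide":[0,0,-0.02],"spin":0},
    {"slide":[0,0,-0.03],"spin":0},
    {"slide":[0,0,-0.03],"spin":0},
    {"slide":[0,0,0],"spin":0},
    {"slide":[0,0,0],"spin":0}
  ]
}}

```text
clock: 12.15
position: [0.5174, -0.3168, 0.0929]
ee_rot: [0.0, 0.999, -0.041, 0.0]
contact_force: [-0.7, -0.4, -0.8]
width: 0.0351
```

```bash
python3 - <<'E'
from h import *
s=manip.get_state();print(s['clock'],s['position'],s['contact_force'],s['width'])
im=eyes.get_image('wrist')
crop(im,180,180,150,140,5,'pics/w7.png')
t=eyes.get_image('top');S=eyes.get_image('scene')
ut=proj(cam('top'),s['position']).astype(int);us=proj(cam('scene'),s['position']).astype(int);print(ut,us)
g=lambda im,u:cv2.resize(im[u[1]-30:u[1]+30,u[0]-30:u[0]+30],None,fx=6,fy=6,interpolation=2)
cv2.imwrite('pics/ts7.png',np.hstack([g(t,ut),g(S,us)]))
E
```

```text
12.15 [ 0.51744583 -0.31676704  0.09292978] [-0.73824465 -0.4438969  -0.80713577] 0.03505219579373691
[325 228] [208 169]
```

View pics/w7.png

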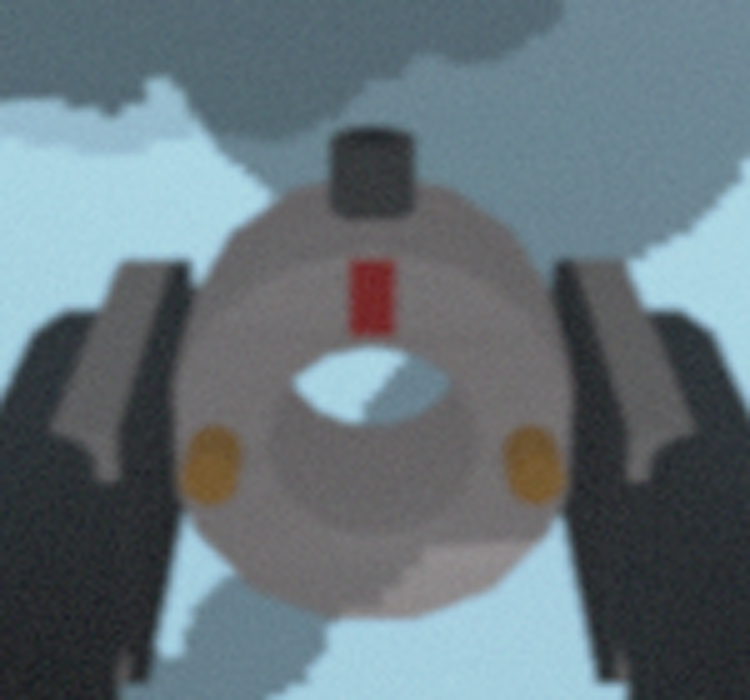

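View pics/ts7.png

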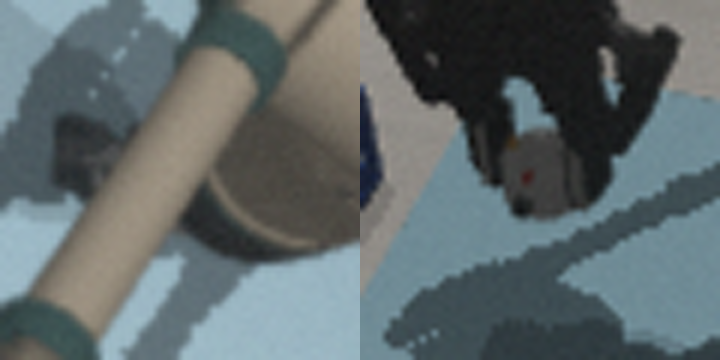

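```bash
python3 - <<'E'
from h import *
s=manip.get_state();C=cam('wrist',s)
w,x,y,z=s['ee_rot'];M=R.from_quat([x,y,z,w]).as_matrix();p=s['position']
f=lambda a,b:(180+(a+.5)/5-.5,180+(b+.5)/5-.5)
zb=p[2]-.0033
tl=lambda q:(M.T@(q-p)).round(4)
a,b=onz(C,f(212,478),zb+.028),onz(C,f(534,476),zb+.028)
print('pins',tl(a),tl(b),np.linalg.norm(a-b))
print('bore top',tl(onz(C,f(372,440),zb+.022)),'outer',tl(onz(C,f(372,437),zb+.022)))
print('red in/out',tl(onz(C,f(372,335),zb+.022)),tl(onz(C,f(372,260),zb+.022)))
print('width L/R',tl(onz(C,f(172,400),zb+.022)),tl(onz(C,f(573,400),zb+.022)))
print('bore bottom front edge', tl(onz(C,f(372,424),zb+.0)))
print('screw sides/tip',tl(onz(C,f(331,135),zb+.013)),tl(onz(C,f(413,135),zb+.013)))
E
```

```text
pins [-0.0006 -0.0134 -0.0247] [-0.0004  0.0139 -0.0247] 0.027266354971171983
bore top [-0.0003  0.0002 -0.0187] outer [-0.      0.0002 -0.0187]
red in/out [ 0.0098  0.0001 -0.0187] [ 0.0168  0.0001 -0.0187]
width L/R [ 0.0035 -0.0174 -0.0187] [ 0.0036  0.0178 -0.0187]
bore bottom front edge [-0.0107  0.0002  0.0033]
screw sides/tip [ 0.0251 -0.0035 -0.0098] [ 0.0251  0.0038 -0.0098]
```

The collar is centred in the tool to within 0.3 mm, pins spaced 27 mm, screw along tool x. Now carry it high over to the spindle.

>>> {"method": "servo_tool", "body": {
  "increments": [
    {"slide":[0,0,-0.042],"spin":0},
    {"slide":[0,0,-0.042],"spin":0},
    {"slide":[0,0,-0.042],"spin":0},
    {"slide":[0,0,-0.042],"spin":0},
    {"slide":[-0.0035,-0.042,0],"spin":0},
    {"slide":[-0.0035,-0.042,0],"spin":0},
    {"slide":[-0.0035,-0.042,0],"spin":0},
    {"slide":[-0.0035,-0.042,0],"spin":0}
  ]
}}

```text
clock: 13.1
position: [0.5164, -0.1466, 0.2588]
ee_rot: [-0.001, 0.999, -0.041, -0.001]
contact_force: [0.6, 0.3, -1.2]
width: 0.0352
```

>>> {"method": "servo_tool", "body": {
  "increments": [
    {"slide":[-0.0035,-0.042,0],"spin":0},
    {"slide":[-0.0035,-0.042,0],"spin":0},
    {"slide":[-0.0035,-0.042,0],"spin":0},
    {"slide":[-0.0035,-0.042,0],"spin":0},
    {"slide":[-0.0035,-0.042,0],"spin":0},
    {"slide":[-0.0035,-0.042,0],"spin":0},
    {"slide":[0,0,0],"spin":0}
  ]
}}

```text
clock: 13.8
position: [0.5157, 0.1095, 0.2588]
ee_rot: [-0.001, 0.999, -0.038, -0.002]
contact_force: [0.1, 0.1, 0.1]
width: 0.0352
```

```bash
cat > go.py <<'E'
from h import *
def rep(tgt,yaw):
    s=manip.get_state();w,x,y,z=s['ee_rot'];M=R.from_quat([x,y,z,w]).as_matrix()
    ty=np.degrees(np.arctan2(M[1,0],M[0,0]))
    print(s['clock'],s['position'].round(4),'tx',ty.round(2),'tilt',np.degrees(np.arccos(-M[2,2])).round(2),'F',s['contact_force'].round(1),s['width'].round(4),'q6',s['qpos'][5].round(2))
    print('move',(M.T@(np.array(tgt)-s['position'])).round(4),'spin',(ty-yaw).round(2)); return s
E
python3 - <<'E'
from go import *
s=rep((.5166,.1898,.23),-17.4)
im=eyes.get_image('wrist');cv2.imwrite('pics/w8.png',im)
C=cam('wrist',s);print(proj(C,(.5166,.1898,.186)))
E
```

```text
Traceback (most recent call last):
  File "go.py", line 5, in rep
    print(s['clock'],s['position'].round(4),'tx',ty.round(2),'tilt',np.degrees(np.arccos(-M[2,2])).round(2),'F',s['contact_force'].round(1),s['width'].round(4),'q6',s['qpos'][5].round(2))
                                                                                                                                            ^^^^^^^^^^^^^^^^
AttributeError: 'float' object has no attribute 'round'
```

```bash
sed -i "s/s\['width'\].round(4)/round(s['width'],4)/" go.py
python3 - <<'E'
from go import *
s=rep((.5166,.1898,.26),-17.4)
im=eyes.get_image('wrist');cv2.imwrite('pics/w8.png',im)
C=cam('wrist',s);print(proj(C,(.5166,.1898,.186)))
E
```

```text
13.8 [0.5157 0.1095 0.2588] tx -4.36 tilt 0.25 F [0.1 0.1 0.1] 0.0352 q6 1.72
move [-0.0053 -0.0801 -0.0009] spin 13.04
[144.44678493 210.6251831 ]
```

View pics/w8.png

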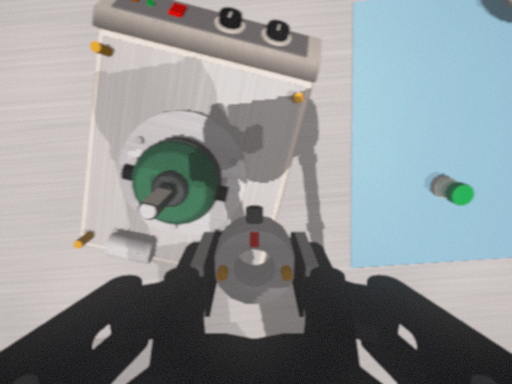

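```bash
python3 - <<'E'
from go import *
im=cv2.imread('pics/w8.png');crop(im,120,170,100,70,7,'pics/w8c.png')
s=manip.get_state();C=cam('wrist',s)
g=cv2.cvtColor(im,6);m=(g[200:225,135:162]>170).astype(np.uint8)
n,l,st,ce=cv2.connectedComponentsWithStats(m);print(st,ce+[135,200])
for k in range(1,n):print(onz(C,ce[k]+[135,200],.186))
E
```

```text
[[  1   0  26  22 271]
 [  0   0  27  25 404]] [[152.75276753 207.58671587]
 [144.81188119 214.96039604]]
[0.51367079 0.18715472 0.186     ]
```

View pics/w8c.png

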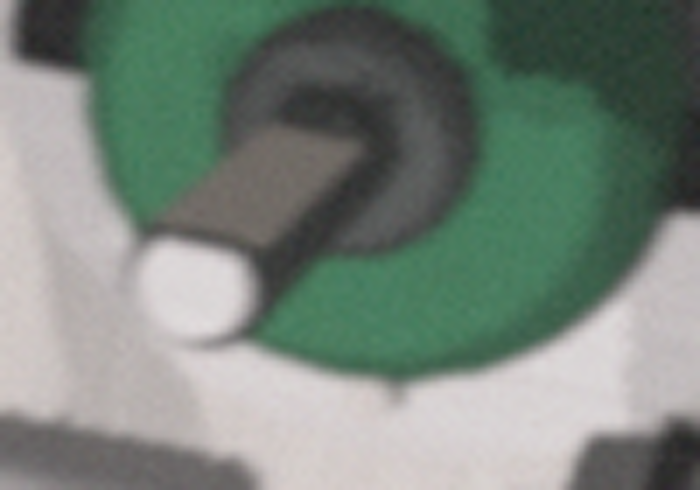

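```bash
python3 - <<'E'
from go import *
s=manip.get_state();C=cam('wrist',s)
f=lambda x,y:(120+(x+.5)/7-.5,170+(y+.5)/7-.5)
print(onz(C,f(196,288),.186))
for a,b,z in(((275,125),(365,143),.142),((160,225),(265,248),.182)):
    d=onz(C,f(*b),z)-onz(C,f(*a),z);n=np.array([-d[1],d[0]]);print(np.linalg.norm(d),np.degrees(np.arctan2(n[1],n[0])))
# boss centre at z=.13
print(onz(C,f(350,130),.13))
for u in((97,47),(298,97),(80,240)):print(onz(C,u,.081))
E
```

```text
[0.51676938 0.18458045 0.186     ]
0.011150517866696104 -16.270884843307645
0.011144600918298464 -17.599826194789927
[0.5189226  0.18282967 0.13      ]
[0.64903789 0.24517613 0.081     ]
[0.58942038 0.05753228 0.081     ]
[0.4553189  0.30641697 0.081     ]
```

>>> {"method": "servo_tool", "body": {
  "increments": [
    {"slide":[0,-0.02,0],"spin":6.5},
    {"slide":[0,0,0],"spin":6.5},
    {"slide":[0,0,0],"spin":0},
    {"slide":[0,0,0],"spin":0},
    {"slide":[0,0,0],"spin":0},
    {"slide":[0,0,0],"spin":0}
  ]
}}

```text
clock: 14.45
position: [0.5185, 0.1239, 0.2602]
ee_rot: [0.0, 0.988, -0.154, -0.0]
contact_force: [-0.3, -0.3, -0.9]
width: 0.0352
```

```bash
python3 - <<'E'
from go import *
s=rep((.5166,.1898,.26),-17.4)
im=eyes.get_image('wrist');cv2.imwrite('pics/w9.png',im)
s=rep((.5166,.1898,.26),-17.4)
C=cam('wrist',s);u,v=proj(C,(.5166,.1898,.186)).astype(int);print(u,v)
cv2.imwrite('pics/w9c.png',cv2.resize(im[v-45:v+45,u-45:u+45],None,fx=6,fy=6,interpolation=2))
S=eyes.get_image('scene');cv2.imwrite('pics/s9.png',S)
E
```

```text
14.45 [0.5185 0.1239 0.2602] tx -17.69 tilt 0.01 F [-0.3 -0.3 -0.9] 0.0352 q6 1.98
move [-0.0218 -0.0622  0.0002] spin -0.29
14.5 [0.5185 0.1241 0.2603] tx -17.69 tilt 0.01 F [ 0.9 -0.3 -0.1] 0.0351 q6 1.98
move [-0.0218 -0.0621  0.0003] spin -0.29
170 231
```

View pics/w9c.png

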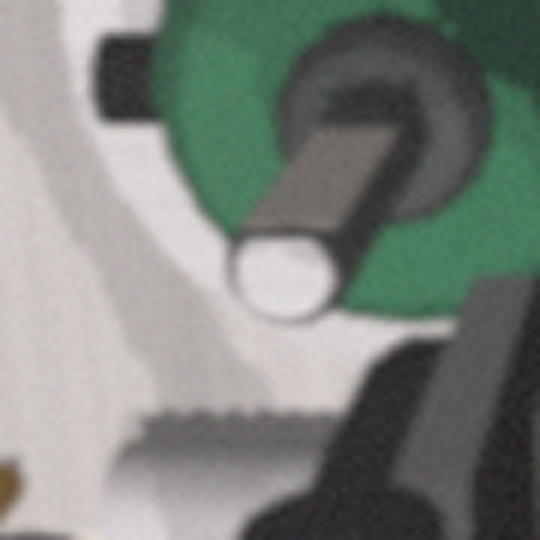

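```bash
python3 - <<'E'
from go import *
s=manip.get_state();C=cam('wrist',s)
f=lambda x,y:(125+(x+.5)/6-.5,186+(y+.5)/6-.5)
print(s['position'],onz(C,f(286,276),.186),proj(C,(.5166,.1898,.186)))
for a,b,z in(((320,125),(412,127),.142),((247,228),(338,236),.182)):
    d=onz(C,f(*b),z)-onz(C,f(*a),z);n=np.array([-d[1],d[0]]);print(np.linalg.norm(d),np.degrees(np.arctan2(n[1],n[0])))
# scene check
T=cv2.imread('pics/s9.png');crop(T,370,130,100,100,6,'pics/s9c.png')
E
```

```text
[0.51851063 0.12419205 0.26031368] [0.51614962 0.18901199 0.186     ] [171.04790178 231.34717706]
0.013505716047123932 -18.954769096934243
0.011476812980636557 -23.044530607257624
```

View pics/s9c.png

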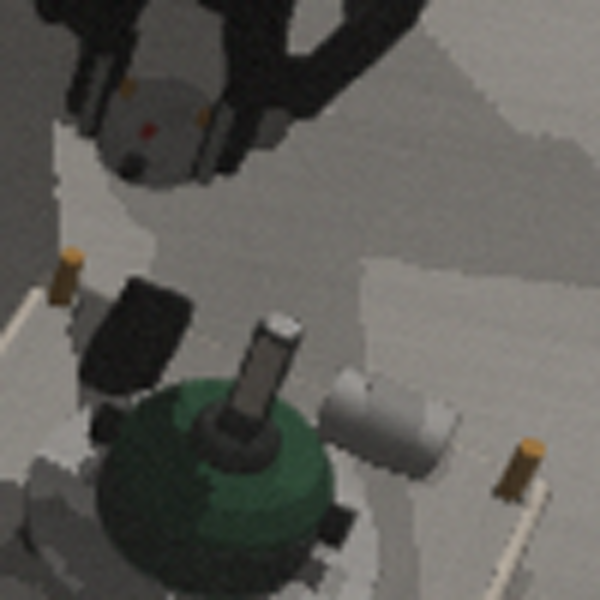

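The flat is square to the tool, and every spindle axis estimate agrees to about 1 mm: (0.5163, 0.1893). Moving over it.

>>> {"method": "servo_tool", "body": {
  "increments": [
    {"slide":[-0.0109,-0.0307,0],"spin":0},
    {"slide":[-0.0108,-0.0306,0],"spin":0},
    {"slide":[0,0,0.02],"spin":0},
    {"slide":[0,0,0.02],"spin":0},
    {"slide":[0,0,0.015],"spin":0},
    {"slide":[0,0,0],"spin":0},
    {"slide":[0,0,0],"spin":0},
    {"slide":[0,0,0],"spin":0}
  ]
}}

```text
clock: 15.35
position: [0.5172, 0.1897, 0.2064]
ee_rot: [-0.0, 0.988, -0.154, 0.001]
contact_force: [-0.5, 0.2, -0.9]
width: 0.0351
```

```bash
python3 - <<'E'
from go import *
s=rep((.5165,.1892,.1543),-17.5)
im=eyes.get_image('wrist');cv2.imwrite('pics/w10.png',im);crop(im,180,180,150,140,5,'pics/w10c.png')
C=cam('wrist',s);print(proj(C,(.5163,.1893,.186)))
S=eyes.get_image('scene');crop(S,370,130,100,100,6,'pics/s10c.png')
E
```

```text
15.35 [0.5172 0.1897 0.2064] tx -17.69 tilt 0.12 F [-0.5  0.2 -0.9] 0.0351 q6 2.1
move [-0.0007  0.0007  0.0521] spin -0.19
[254.74079312 233.78463836]
```

View pics/w10c.png

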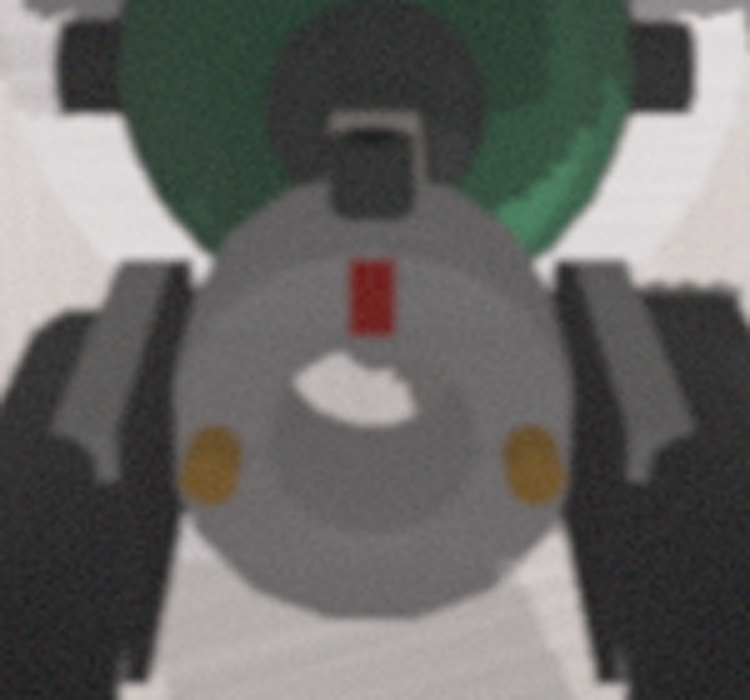

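View pics/s10c.png

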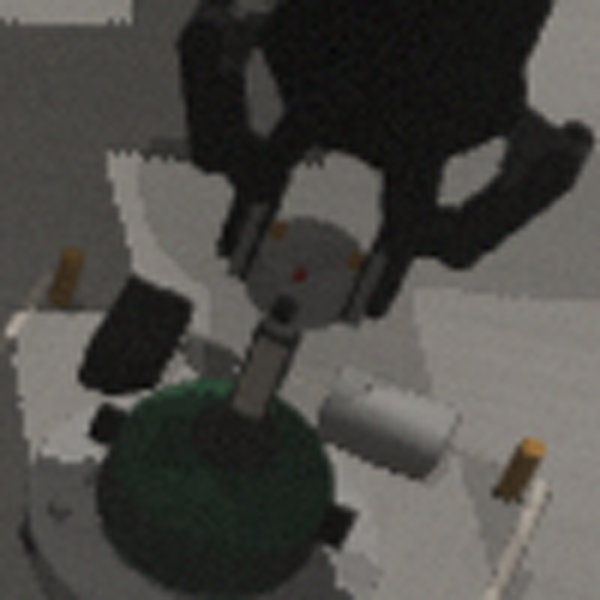

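The flat is 0.7 mm off in tool y, matching the computed correction (-0.7, +0.7 mm). Correct, then descend gently.

>>> {"method": "servo_tool", "body": {
  "increments": [
    {"slide":[-0.0007,0.0007,0],"spin":0},
    {"slide":[0,0,0.007],"spin":0},
    {"slide":[0,0,0.004],"spin":0},
    {"slide":[0,0,0.003],"spin":0},
    {"slide":[0,0,0.002],"spin":0},
    {"slide":[0,0,0.002],"spin":0},
    {"slide":[0,0,0.001],"spin":0},
    {"slide":[0,0,0],"spin":0}
  ]
}}

```text
clock: 16.25
position: [0.5158, 0.1892, 0.1863]
ee_rot: [-0.0, 0.988, -0.154, 0.0]
contact_force: [-0.6, -0.7, -1.1]
width: 0.0355
```

```bash
python3 - <<'E'
from go import *
s=rep((.5165,.1892,.1543),-17.5)
im=eyes.get_image('wrist');crop(im,180,180,150,140,5,'pics/w11c.png')
S=eyes.get_image('scene');crop(S,370,130,100,100,6,'pics/s11c.png')
E
```

```text
16.25 [0.5158 0.1892 0.1863] tx -17.69 tilt 0.03 F [-0.6 -0.7 -1.1] 0.0355 q6 2.1
move [ 0.0007 -0.0002  0.032 ] spin -0.19
```

View pics/w11c.png

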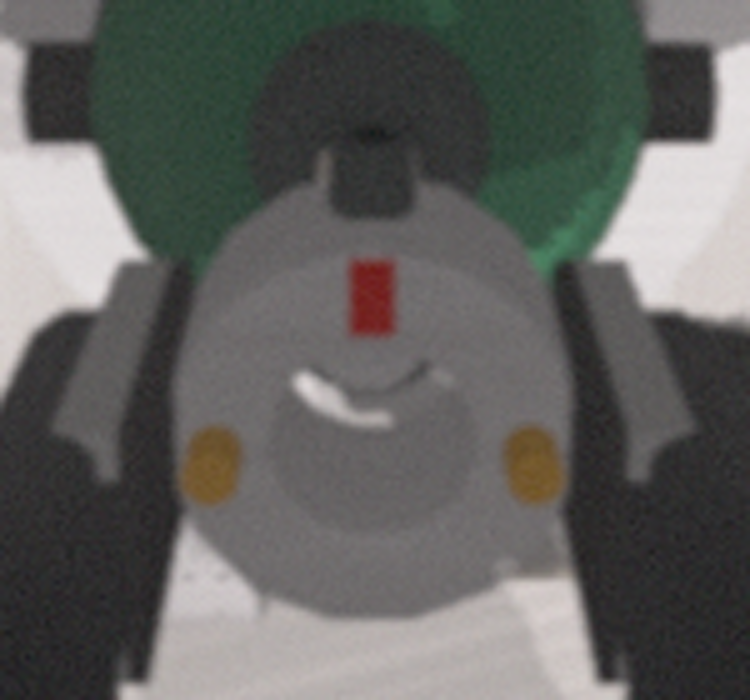

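```bash
python3 - <<'E'
from go import *
s=manip.get_state();C=cam('wrist',s);w,x,y,z=s['ee_rot'];M=R.from_quat([x,y,z,w]).as_matrix();p=s['position']
f=lambda a,b:(180+(a+.5)/5-.5,180+(b+.5)/5-.5)
tl=lambda q:(M.T@(q-p)).round(4)
print(tl(onz(C,f(372,390),.186)),tl(onz(C,f(372,424),p[2]-.0033)))
E
```

```text
[-0.0053  0.0002  0.0004] [-0.0107  0.0002  0.0033]
```

View pics/s11c.png

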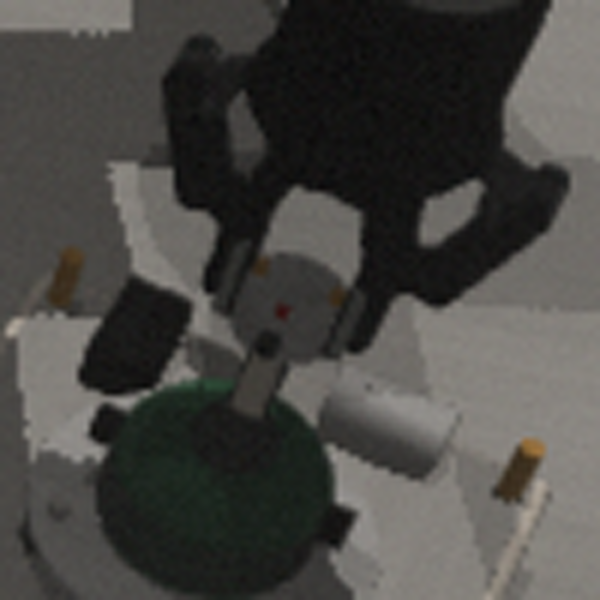

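The tip is inside the bore with no contact force, about 1 mm off in +x. Correct and continue slowly.

>>> {"method": "servo_tool", "body": {
  "increments": [
    {"slide":[0.001,-0.0002,0],"spin":0},
    {"slide":[0,0,0.001],"spin":0},
    {"slide":[0,0,0.001],"spin":0},
    {"slide":[0,0,0.001],"spin":0},
    {"slide":[0,0,0.001],"spin":0},
    {"slide":[0,0,0],"spin":0}
  ]
}}

```text
clock: 16.95
position: [0.5165, 0.189, 0.1821]
ee_rot: [0.0, 0.988, -0.154, -0.0]
contact_force: [0.8, 1.1, -0.9]
width: 0.0356
```

```bash
python3 - <<'E'
from go import *
s=rep((.5165,.1892,.1543),-17.5);print(s['moment'])
im=eyes.get_image('wrist');crop(im,180,180,150,140,5,'pics/w12c.png')
E
```

```text
16.95 [0.5165 0.189  0.1821] tx -17.69 tilt 0.02 F [ 0.8  1.1 -0.9] 0.0356 q6 2.1
move [-0.     -0.0002  0.0278] spin -0.19
[-0.01792725  0.00551314 -0.01504618]
```

View pics/w12c.png

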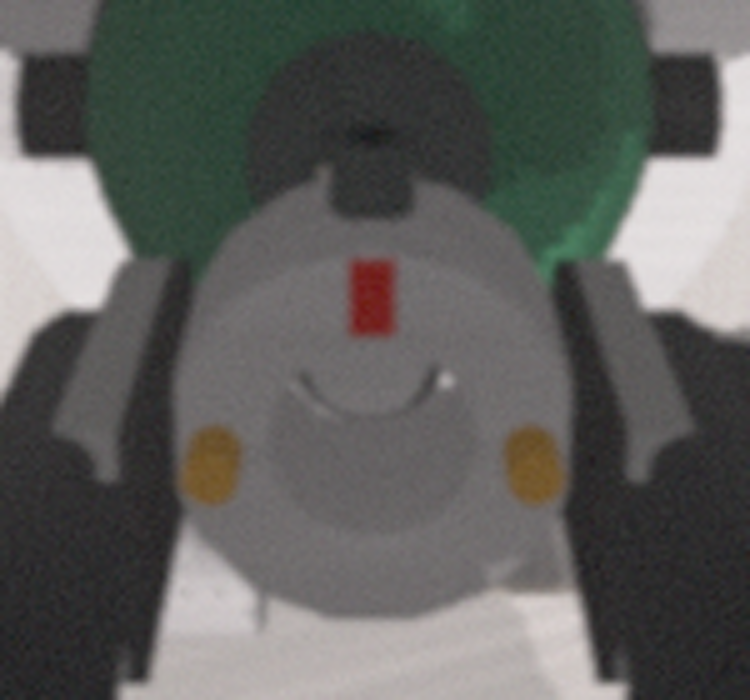

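The tip is well centred and the force is still zero, with the underside past the taper. Continuing.

>>> {"method": "servo_tool", "body": {
  "increments": [
    {"slide":[0,0,0.0015],"spin":0},
    {"slide":[0,0,0.0015],"spin":0},
    {"slide":[0,0,0.0015],"spin":0},
    {"slide":[0,0,0.0015],"spin":0},
    {"slide":[0,0,0.0015],"spin":0},
    {"slide":[0,0,0.0015],"spin":0}
  ]
}}

```text
clock: 17.6
position: [0.5166, 0.189, 0.1732]
ee_rot: [-0.0, 0.988, -0.154, 0.0]
contact_force: [-0.2, 0.6, -0.9]
width: 0.0352
```

```bash
python3 - <<'E'
from go import *
s=rep((.5165,.1890,.1543),-17.5);print(s['moment'])
im=eyes.get_image('wrist');crop(im,180,180,150,140,5,'pics/w13c.png')
E
```

```text
17.6 [0.5166 0.189  0.1732] tx -17.69 tilt 0.0 F [-0.2  0.6 -0.9] 0.0352 q6 2.1
move [-0.0001  0.0001  0.0189] spin -0.19
[-0.04859417 -0.00781232  0.03085824]
```

View pics/w13c.png

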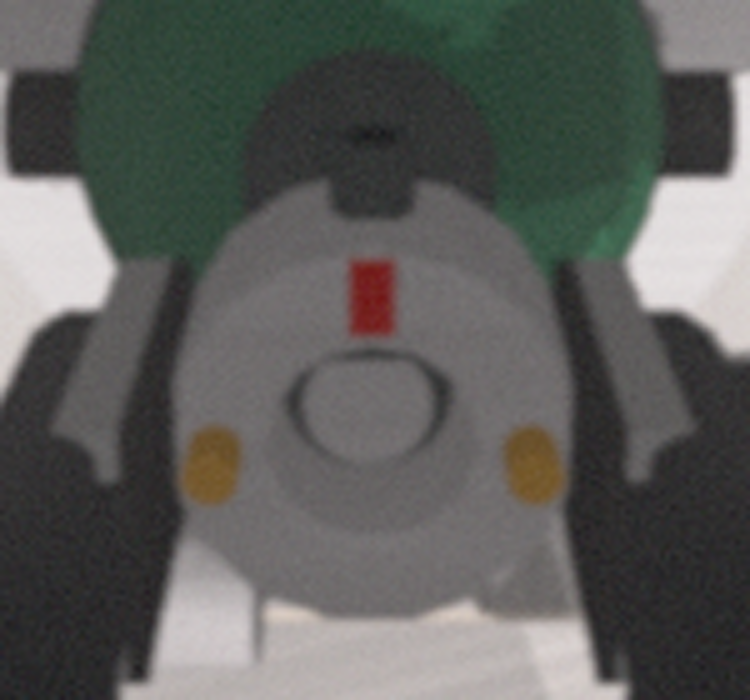

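The tip is centred in the bore with zero force. Going down the remaining 19 mm.

>>> {"method": "servo_tool", "body": {
  "increments": [
    {"slide":[0,0,0.0025],"spin":0},
    {"slide":[0,0,0.0025],"spin":0},
    {"slide":[0,0,0.0025],"spin":0},
    {"slide":[0,0,0.0025],"spin":0},
    {"slide":[0,0,0.0025],"spin":0},
    {"slide":[0,0,0.0025],"spin":0},
    {"slide":[0,0,0.0025],"spin":0},
    {"slide":[0,0,0.0015],"spin":0}
  ]
}}

```text
clock: 18.45
position: [0.5165, 0.189, 0.154]
ee_rot: [0.0, 0.988, -0.154, -0.0]
contact_force: [0.9, -0.3, -0.6]
width: 0.0351
```

>>> {"method": "servo_tool", "body": {
  "increments": [
    {"slide":[0,0,0],"spin":0},
    {"slide":[0,0,0],"spin":0},
    {"slide":[0,0,0],"spin":0}
  ]
}}

```text
clock: 18.75
position: [0.5167, 0.189, 0.1544]
ee_rot: [-0.0, 0.988, -0.154, 0.0]
contact_force: [0.0, 0.2, 0.7]
width: 0.0349
```

```bash
python3 - <<'E'
from go import *
s=rep((.5165,.1890,.1543),-17.5);print(s['moment'])
im=eyes.get_image('wrist');crop(im,180,180,150,140,5,'pics/w14c.png')
S=eyes.get_image('scene');crop(S,370,130,100,100,6,'pics/s14c.png');cv2.imwrite('pics/s14.png',S)
E
```

```text
18.75 [0.5167 0.189  0.1544] tx -17.69 tilt 0.01 F [0.  0.2 0.7] 0.0349 q6 2.1
move [-0.0001  0.0001  0.0001] spin -0.19
[ 0.06199951 -0.0252676   0.04207259]
```

View pics/w14c.png

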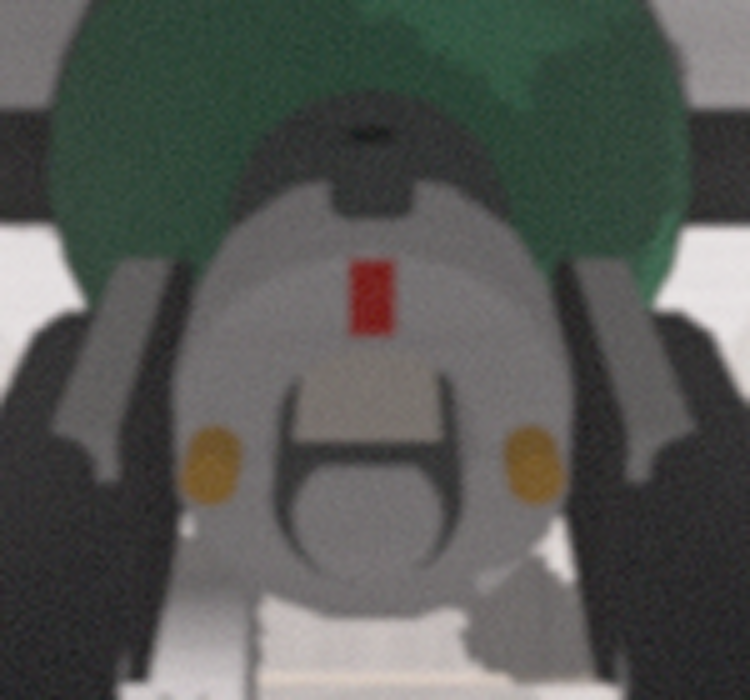

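View pics/s14c.png

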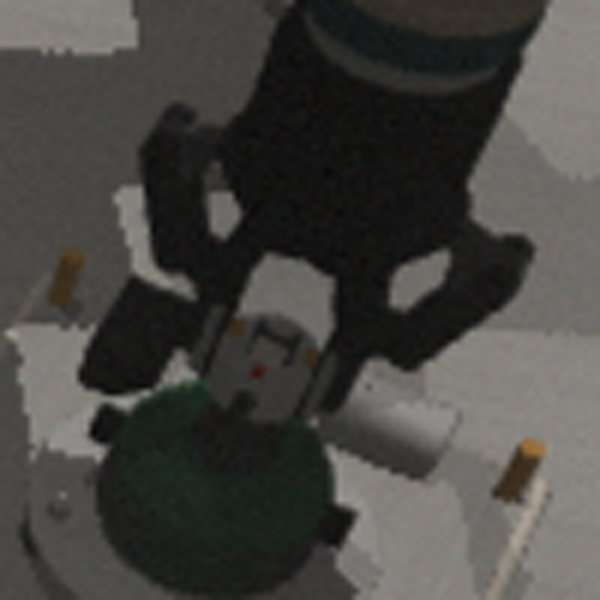

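The collar is on the spindle. The flat (crop columns 297–442, top edge level at row 443) is square under the red mark (column 372), with no contact force. Handing in.

```bash
python3 -c "
from rig import manip
print(manip.sign_off())"
```

```text
the job is handed in; nothing more can be done
None
```

The collar is on the spindle, held in the fingers, with its set screw and the flat both facing the control panel. I handed the job in at about 19 s of the 61 s allowed, and no verdict is reported.

**What I did**
- I found the flat facing about 85° away from the panel, gripped it squarely and turned it to the panel. The opening read 12 mm on the 13 mm section, and the chassis edges were square in the wrist view.
- I gripped the collar across the sides below its pins and lifted it pins-up. I eased it down over the spindle in small steps, making one 1 mm sideways correction on the way.

**Last checks**
- **Height:** the gripper reached 0.1544 m, which puts the collar's underside at about 151 mm and the screw level with the middle of the flat. This assumes the collar has not slipped in the grip since pick-up.
- **Alignment:** the tool was at −17.7°, against −17.3° when the fingers were square on the flat. The wrist view showed the flat centred under the red mark.
- **Tilt and contact:** the tool was vertical to 0.01°, and the contact force stayed around 1 N or less all the way down, within the sensor's noise.

**Disagreements**
- My estimates of the spindle's axis differed by about 1–1.5 mm, apart from one look while the arm was still moving that was up to 5 mm off, which I dropped.
- Two of the coarse readings of the flat's angle, from pixel corners, ran to −19° and −23°. I trusted the squared-grip angle instead.
- The gripper reads about 35 mm on the 38 mm collar, but the collar showed no sign of slipping.

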